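# Hang the cutlery holder on its two-pin stand

## Task

Pick up the steel cutlery holder by its upright tab and hang it on the stand: both holes of its rear flange go over the two upright pins. The pin block is clamped somewhere along the stand's rail, so feel for the pins gently and never force the holder; once both pins are in, press it down until it snaps under the two side rollers and the flange lies fully home on the block, then let go. Leave the other things on the worktop standing where they are.

Things in the scene. Friction and masses are not known exactly. Their poses are not given: they have to be found in the camera images.
- holder: Open-topped steel cutlery holder, loose, 0.2 to 0.4 kg. Box 60 (x) x 110 (y) x 80 mm high. Origin: centre of its underside, z up. At its rear (+x) a level flange, flush with the rim, reaches to x = 68 mm; an upright lift tab stands on the flange. Home on the stand its origin is at x = -50, z = 46 mm in the stand's frame, axes parallel, and the box hangs in front (-x) of the block.
- flange (a point): Point on the underside of the holder's flange, midway between its two holes (holder frame x = 50, y = 0, z = 74 mm). The flange is 6 mm thick and 110 mm wide (y). The two through holes, 11 mm across, lie 36 mm to either side of this point along the holder's y.
- tab (a point): Middle of the holder's lift tab (holder frame x = 50, y = 0, z = 105 mm). The tab is 12 mm thick in x, 36 mm wide in y, and stands from z = 80 to 125 mm: pinch it across its thickness from above. The space round it above the flange is free for fingers.
- stand: Low dark steel stand, fixed, front to -x. Origin: on the worktop, midway along its rail, under the line of the pins; z up. Foot 150 x 180 x 10 mm, upright plate behind (x 24 to 38 mm, top z = 110 mm). On its rail an aluminium pin block (34 mm deep in x, 104 mm wide in y, 3 mm rubber pad on top, top z = 120 mm) is clamped with its middle anywhere from 16 mm left to 16 mm right (y) of the stand's middle.
- seat (a point): Middle of the stand at the height of the pin block's top (stand frame x = 0, y = 0, z = 120 mm), where the flange's underside lies when home. The block's sideways shift (up to 16 mm along y) is not included or reported: see or feel it. The block's clamp does not yield to 25 N. At each end of the block is a sprung roller, 14 mm across, axis along x, centre 60 mm from the block's middle, z = 131 mm.
- tips (a point): Middle of the stand at the height of the pin tips (stand frame x = 0, y = 0, z = 150 mm; shift not included). Two upright pins, 8 mm thick, 30 mm tall (the top 8 mm tapers to 3 mm), stand on the block 36 mm to either side (y) of its middle. Going down, the flange meets the rollers 13 mm below the tips; they overhang its ends by 2 mm, give way sideways at 6 to 15 N in all and close over it.
- jar: Spice jar with green cap, 46 mm across, 106 mm tall, standing loose. Origin: centre of underside.
- shaker: Salt shaker, 44 mm across, 90 mm tall, loose. Origin: centre of underside.
- cup: White mug, 78 x 110 x 97 mm tall, loose. Origin: centre of underside.
- can: Short food tin, 75 mm across, 58 mm tall, loose. Origin: centre of underside.
- mill: Wooden pepper mill, 58 mm across, 170 mm tall, loose. Origin: centre of underside.
- roll: Roll of brown adhesive tape lying flat, 96 mm across, 25 mm tall, loose. Origin: centre of underside.

How it is judged:
On the way, in this order (a step that is already met when the one before it is completed fails the run):
1. the holder is lifted at least 40 mm off the worktop, upright and still away from the stand (height (world z) of holder above 0.04 m and angle between holder's own z axis and vertical below 0.3 rad and horizontal distance between holder and stand above 0.09 m), for 0.1 s.
2. both pins stand in the holes (holder origin 3 mm or more below where it rests on the pin tips) (z of holder in the frame of stand between 0.053 and 0.073 m and x of holder in the frame of stand between -0.056 and -0.044 m and y of holder in the frame of stand between -0.02 and 0.02 m and angle between the x axis of holder and the x axis of stand, either way round below 0.12 rad).
At the end, for the whole second after the job is handed in: The holder hangs at rest on both pins, let go, with its flange fully home on the pin block under both rollers: its origin in the stand's frame at z = 46 mm (41 to 48.5), x = -50 mm within 6 mm, y within 20 mm of the middle, level within 0.08 rad and square to the stand within 0.1 rad (z of holder in the frame of stand between 0.041 and 0.0485 m and x of holder in the frame of stand between -0.056 and -0.044 m and y of holder in the frame of stand between -0.02 and 0.02 m and angle between the x axis of holder and the x axis of stand, either way round below 0.1 rad and angle between holder's own z axis and vertical below 0.08 rad and linear speed of holder below 0.02 m/s); the robot touches nothing.
It fails at once if the holder is forced: more than 50 N between it and the stand (contact force between holder and stand above 50 N).
It fails at once if the gripper or arm pushes on the stand with more than 15 N (contact force between any of the fingers, the arm and stand above 15 N).
It fails at once if another thing on the worktop is moved by more than 30 mm (distance of any of jar, shaker, cup, can, mill, roll from where it was at the start of the episode above 0.03 m).
It fails at once if another thing on the worktop is knocked over (angle between any of jar, shaker, cup, can, mill's own z axis and vertical above 0.6 rad).
It also fails if it takes over 58 s, if anything falls off the work surface, if the arm or the gripper's body presses on something with over 40 N, if the wrist force passes 120 N, or if a joint passes its speed limit or range.

## Robot

A 6-joint arm with a two-finger parallel gripper is mounted at the origin on a cart in front of the work surface, level with it; the furniture and walls round the work are solid. World frame = base frame: x ahead of the robot, y to its left, z up, the work surface at z = 0. Lengths are in m, angles in rad, forces in N, time in s.
With the tool pointing down it reaches from about 0.325 to 0.775 m from the base axis. Payload 9.3 kg.
Tool frame: the origin (TCP) lies on the centre line of the jaws, within the pads' length; the fingertips stand 17 mm ahead of it and the grasp point (between the pads) lies 2 mm behind it; x points along the fingers, y is the direction in which the jaws open and shut, and the axes are right-handed (so a half turn about x gives the same grasp; the last joint's range is limited). The gripper opens to 85 mm and grips with 20 to 120 N. Pads are 22 mm wide; open, the fingers measure 114 mm over their backs; the gripper's body (76 mm by 85 mm) begins 54 mm behind the grasp point. The pads swing forward as they close: fully open they stand 13 mm farther back than shut.
Start: joints at [-1.386, 0.259, 0.021, 1.334, 0, 1.418], TCP at [0.182, -0.519, 0.248] pointing down, gripper open.
Joint ranges: [-3.04, 3.04], [-0.91, 1.82], [-1.04, 1.36], [-1.92, 1.95], [-1.52, 1.45], [-3.14, 3.14]. Speed limits (rad/s): [2.22, 2.22, 2.79, 3.14, 3.14, 3.14].

## Interface

Orientations are given as [roll, pitch, yaw] about the fixed x, y, z axes, in that order (R = Rz(yaw) Ry(pitch) Rx(roll)).
In Python, from plant import sensors, cams, job_done gives the robot as it stands.
- The arm moves only by the shell command python3 -m pendant 'ROWS' [FORCE]. ROWS is JSON, a list of rows, each an object of numbers: "claw": the closure, from -1 (fully open) to 1 (shut); "dx", "dy", "dz": the shift along the world's x, y, z in cm; "twist": the turn about the world's z in rad. A call has 1 to 8 rows; each row shifts and turns the commanded pose from where the row before left it; what a row does not reach is not made up. A row lasts 1/8 s, in which the tool goes at most 62.5 mm and 10.7 degrees, less where a joint would pass 70% of its speed; a pose out of reach is approached as far as the arm can. A call is refused whole if a number of a shift passes 6.25 or a number of a turn 0.188, either way. A call with a gripper value outside its range is refused whole. The fingers move at their own pace and stop on an object; FORCE is the grip in N (left out, the last holds). Time passes only in rows, so rows that do not move let the fingers close. It gives the time, the measured TCP pose, the force and the opening at its end, in the units of the state.
- sensors.get_obs(): the state, without advancing time (a new reading comes with each control period).
- cams.grab_frame(name): name is "side" or "top" or "wrist"; returns a dict with "frame" (480x640x3 uint8, red, green, blue), "depth" (480x640 float32, m along the optical axis (not along the pixel's ray), 0 where there is no reading), "K" (3x3 intrinsics, pixels), "rvec" (rotation vector, rad) and "tvec" (3), from world to camera coordinates, as OpenCV has them. Camera axes: x right, y down, z forward; pixel columns grow to the right and rows downward; lengths in m; the calibration is good to about 2 mm. A picture is of the moment at which its call begins.
- job_done(): hands the job in, once; it reports no verdict.
Trained networks look in the newest picture that a camera, given by its name, has taken for a name from the list of things; names that differ only in an ending like _2 or _b are one class to them, and where a whole thing is asked for, a point or a joint stands for the part that bears it (a point fixed in the world has none). Each returns a list of dicts, best first, with "conf" (0 to 1); they miss things now and then, are a little off and sometimes report something else, mostly with a low value. They report only what shows in the picture. A call takes as long as a camera call.
- cams.regions_of(camera, target): "region" (480x640 bool, what is visible of it) and "at" ([row, column] in pixels, amid what is visible of it).
- cams.pinpoint(camera, target): "at" ([row, column] in pixels: a listed point, or the origin of a listed thing).
The state is a dict: "clock": time; "q": joint angles; "dq": joint speeds; "effort": joint torques, N m; "tcp_pos": TCP position; "orientation": TCP orientation; "wrist_force": force on the tool from outside, world axes, zero at the start; "wrist_torque": the same for the moment, N m; "grip_width": finger opening in m.
Only numpy, scipy, OpenCV 4.12 (cv2) and the standard library are available. Lean on these libraries where they do the work, as an engineer would, in place of code of your own. Each camera call takes 0.05 s, during which the arm holds its last target. There are 200 camera calls.

## Working session

There is one attempt and no reset: what is moved stays moved. The work goes in short steps, Python scripts to look and compute and a shell command to move; the robot and the scene stay as the last step left them, time stands still between calls to the robot, and variables do not carry over. Pictures are saved under pics/ and viewed, on a budget of 10 in all, crops included, one or two more only if the job needs it, and the job is handed in when it is done.

```bash
mkdir -p pics; cat > h.py <<'E'
import numpy as np, cv2
from plant import sensors, cams, job_done
def cam(n): 
    f=cams.grab_frame(n); f['R']=cv2.Rodrigues(np.array(f['rvec'],float))[0]; f['t']=np.array(f['tvec'],float).ravel(); return f
def pts(f,mask=None):
    d=f['depth']; m=(d>0) if mask is None else (mask&(d>0))
    r,c=np.nonzero(m); z=d[r,c]; K=f['K']
    p=np.c_[(c-K[0,2])/K[0,0]*z,(r-K[1,2])/K[1,1]*z,z]
    return (p-f['t'])@f['R']
def at_z(f,rc,z):
    K=f['K']; ray=np.array([(rc[1]-K[0,2])/K[0,0],(rc[0]-K[1,2])/K[1,1],1])@f['R']; o=-f['t']@f['R']
    return o+ray*(z-o[2])/ray[2]
def save(f,n): cv2.imwrite('pics/'+n,f['frame'][:,:,::-1])
E
python3 - <<'E'
from h import *
np.set_printoptions(precision=4,suppress=True)
print(sensors.get_obs())
for n in ['top','side']:
    f=cam(n); save(f,n+'1.png'); print(n,'campos',-f['t']@f['R'])
    for t,z in [('holder',0),('tab',.105),('flange',.074),('stand',0),('seat',.12),('tips',.15)]:
        for p in cams.pinpoint(n,t)[:2]: print(t,p['conf'],p['at'],at_z(f,p['at'],z))
    for t in ['jar','shaker','cup','can','mill','roll']:
        for p in cams.pinpoint(n,t)[:1]: print(t,p['conf'],at_z(f,p['at'],0))
E
```

```text
{'clock': 0.0, 'q': array([-1.3856,  0.2592,  0.0207,  1.3337,  0.    ,  1.4182]), 'dq': array([ 0.0009,  0.0007,  0.0012, -0.0002, -0.0001,  0.0001]), 'effort': array([ -0.0009, -55.5652,  34.4527,   0.0137,  -0.0002,   0.    ]), 'tcp_pos': array([ 0.1822, -0.5186,  0.2477]), 'orientation': array([-1.7287,  1.5694,  1.7507]), 'wrist_force': array([ 1.2881,  0.1616, -0.3791]), 'wrist_torque': array([ 0.0646,  0.0122, -0.0412]), 'grip_width': 0.08516461915925791}
top campos [0.3989 0.0384 1.0237]
holder 0.84 [315.9, 409.9] [ 0.4228 -0.1537  0.    ]
tab 0.67 [288.3, 423.3] [ 0.4791 -0.1602  0.105 ]
flange 0.55 [289.7, 421.6] [ 0.4785 -0.1633  0.074 ]
stand 0.73 [235.0, 306.7] [0.5957 0.0986 0.    ]
seat 0.77 [225.9, 302.5] [0.5916 0.1019 0.12  ]
tips 0.94 [223.8, 298.1] [0.589  0.1092 0.15  ]
jar 0.67 [ 0.4172 -0.0036  0.    ]
shaker 0.56 [0.3659 0.0695 0.    ]
cup 0.92 [0.4406 0.2521 0.    ]
can 0.93 [ 0.6518 -0.1122  0.    ]
mill 0.97 [0.7691 0.2559 0.    ]
roll 0.78 [0.3687 0.1555 0.    ]
side campos [0.0983 0.9161 0.8737]
holder 0.74 [243.7, 391.7] [ 0.432  -0.1461  0.    ]
holder 0.68 [210.7, 379.3] [ 0.5176 -0.2757 -0.    ]
tab 0.98 [200.2, 378.1] [ 0.4875 -0.176   0.105 ]
flange 0.97 [211.6, 381.6] [ 0.4751 -0.1734  0.074 ]
stand 0.65 [281.9, 293.9] [0.5959 0.0961 0.    ]
seat 0.97 [243.5, 292.4] [0.5935 0.0952 0.12  ]
tips 0.83 [234.2, 287.8] [0.5997 0.1024 0.15  ]
jar 0.58 [0.4182 0.0052 0.    ]
shaker 0.63 [0.3554 0.0639 0.    ]
cup 0.73 [0.4446 0.2464 0.    ]
can 0.85 [ 0.6633 -0.1203 -0.    ]
mill 0.72 [0.7764 0.2416 0.    ]
roll 0.67 [0.3711 0.1504 0.    ]
```

```bash
ls pics
```

```text
side1.png
top1.png
```

View pics/top1.png

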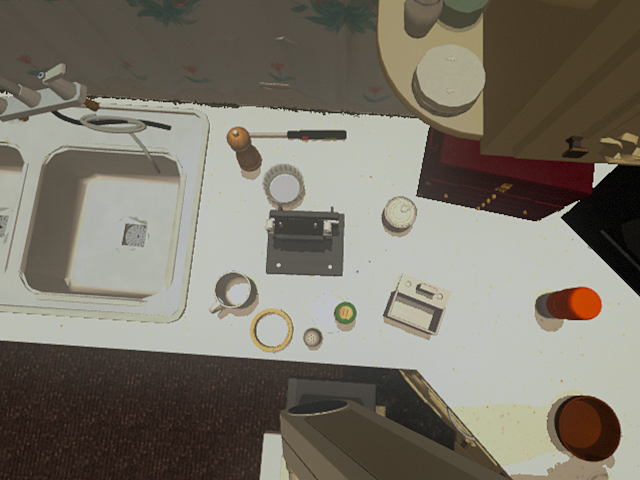

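View pics/side1.png

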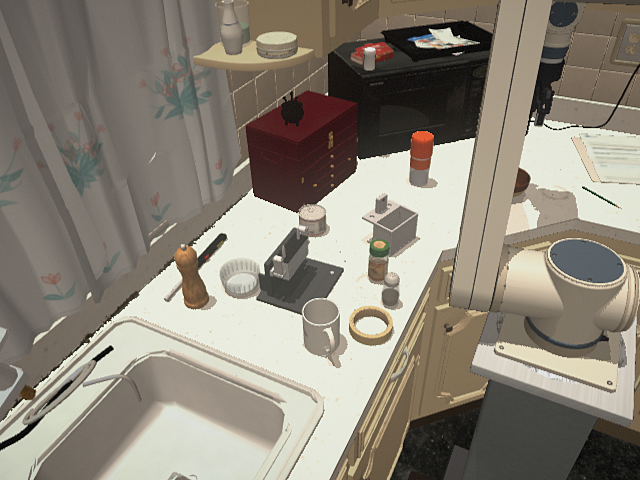

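The top view shows the holder at about (418,303) with its tab at (430,288). The stand is at (305,242), with the block and rollers around (300,227). Next I'll get the precise geometry from depth.

```bash
python3 - <<'E'
from h import *
np.set_printoptions(precision=4,suppress=True)
P=[];
for n in ['top','side']:
    f=cam(n); p=pts(f); 
    h=p[(abs(p[:,0]-.45)<.09)&(abs(p[:,1]+.155)<.09)]; s=p[(abs(p[:,0]-.585)<.11)&(abs(p[:,1]-.1)<.115)]
    tab=h[(h[:,2]>.095)&(h[:,2]<.135)]; rim=h[(h[:,2]>.072)&(h[:,2]<.088)]
    for nm,q in [('tab',h[h[:,2]>.118]),('rim+flange',rim)]:
        if len(q)>5: print(n,nm,len(q),q[:,2].mean(),cv2.minAreaRect((q[:,:2]*1000).astype(np.float32)))
    ft=s[(s[:,2]>.005)&(s[:,2]<.016)]
    print(n,'foot',len(ft),cv2.minAreaRect((ft[:,:2]*1000).astype(np.float32)))
    for a,b in [(.103,.1135),(.115,.124),(.128,.142),(.142,.156)]:
        q=s[(s[:,2]>a)&(s[:,2]<b)]
        if len(q)>3: print(n,a,b,len(q),q[:,:2].min(0),q[:,:2].max(0),cv2.minAreaRect((q[:,:2]*1000).astype(np.float32)))
    if n=='top':
        im=f['frame']; 
        a=cv2.resize(im[195:285,255:355],(400,360),interpolation=cv2.INTER_CUBIC); b=cv2.resize(im[260:350,370:470],(400,360),interpolation=cv2.INTER_CUBIC)
    else: 
        a2=cv2.resize(im2:=f['frame'][220:310,250:350],(400,360)[:2],interpolation=cv2.INTER_CUBIC)
cv2.imwrite('pics/crops.png',np.hstack([a,a2])[:,:,::-1])
E
```

```text
top tab 111 0.12461663745975213 ((478.9895935058594, -166.4074249267578), (35.494590759277344, 12.633398056030273), 71.14700317382812)
top rim+flange 1101 0.08019677846903558 ((449.57763671875, -157.33154296875), (111.6536865234375, 98.59481048583984), 72.2828598022461)
top foot 3111 ((590.1744384765625, 101.5764389038086), (214.35592651367188, 182.3420867919922), 2.042721748352051)
top 0.103 0.1135 505 [0.5726 0.028 ] [0.6312 0.1772] ((601.74560546875, 102.73038482666016), (55.42348098754883, 150.55181884765625), 2.0805699825286865)
top 0.115 0.124 748 [0.5724 0.0429] [0.6101 0.1759] ((590.8873901367188, 109.7838134765625), (34.831790924072266, 133.06459045410156), 2.1657137870788574)
top 0.128 0.142 159 [0.5779 0.0421] [0.6032 0.1786] ((590.5711059570312, 110.07432556152344), (21.26604461669922, 136.56277465820312), 1.9594268798828125)
top 0.142 0.156 20 [0.5869 0.0708] [0.5939 0.1495] ((590.4166870117188, 110.0865478515625), (4.8126654624938965, 78.7439956665039), 1.7835534811019897)
side tab 68 0.12519365716210643 ((475.9982604980469, -165.997802734375), (39.899879455566406, 14.2
[... 569 characters left out ...]
90625), 89.47514343261719)
side 0.128 0.142 161 [0.576  0.0404] [0.6016 0.1807] ((588.7679443359375, 110.38316345214844), (21.5533447265625, 140.36427307128906), 1.8451764583587646)
side 0.142 0.156 32 [0.5784 0.0554] [0.5964 0.1737] ((587.3541870117188, 114.29985809326172), (14.008248329162598, 118.44210815429688), 1.9570618867874146)Traceback (most recent call last):
  File "<stdin>", line 20, in <module>
    return _nx.concatenate(arrs, 0, dtype=dtype, casting=casting)
           ~~~~~~~~~~~~~~~^^^^^^^^^^^^^^^^^^^^^^^^^^^^^^^^^^^^^^^
ValueError: all the input arrays must have same number of dimensions, but the array at index 0 has 1 dimension(s) and the array at index 1 has 3 dimension(s)
```

```bash
python3 - <<'E'
from h import *
from scipy.spatial.transform import Rotation as Ro
o=sensors.get_obs(); R=Ro.from_euler('xyz',o['orientation']).as_matrix(); print(R.round(3)); y=R[:,1]
a=np.arctan2(y[1],y[0]); print('tool y yaw',a)
d=(-.305-a+np.pi/2)%np.pi-np.pi/2; print('twist to holder',d,'shift',np.array([.479,-.1664])-o['tcp_pos'][:2])
E
```

```text
[[ 0.     0.331 -0.943]
 [-0.    -0.943 -0.331]
 [-1.     0.    -0.   ]]
tool y yaw -1.232968451306553
twist to holder 0.9279684513065529 shift [0.29671405 0.35252205]
```

```bash
python3 -m pendant '[{"claw":-1,"dx":3.4,"dy":4.2,"twist":0.116},{"claw":-1,"dx":3.4,"dy":4.2,"twist":0.116},{"claw":-1,"dx":3.4,"dy":4.2,"twist":0.116},{"claw":-1,"dx":3.4,"dy":4.2,"twist":0.116},{"claw":-1,"dx":3.4,"dy":4.2,"twist":0.116},{"claw":-1,"dx":3.4,"dy":4.2,"twist":0.116},{"claw":-1,"dx":3.4,"dy":4.2,"twist":0.116},{"claw":-1,"dx":3.4,"dy":4.2,"twist":0.116}]' 60
python3 -m pendant '[{"claw":-1,"dx":2.4,"dy":1.6},{"claw":-1}]'
cat >> h.py <<'E'
from scipy.spatial.transform import Rotation as Ro
def state():
    o=sensors.get_obs(); y=Ro.from_euler('xyz',o['orientation']).as_matrix()[:,1]
    o['yaw']=(np.arctan2(y[1],y[0])+np.pi/2)%np.pi-np.pi/2
    print({k:np.round(o[k],4) for k in ['clock','tcp_pos','yaw','wrist_force','wrist_torque','grip_width']}); return o
E
python3 - <<'E'
from h import *
state(); f=cam('wrist'); save(f,'w1.png'); p=pts(f); q=p[(p[:,2]>.118)&(p[:,2]<.132)&(abs(p[:,0]-.479)<.04)&(abs(p[:,1]+.166)<.04)]
if len(q)>5: print(len(q),cv2.minAreaRect((q[:,:2]*1000).astype(np.float32)))
q=p[(p[:,2]>.074)&(p[:,2]<.086)&(abs(p[:,0]-.46)<.11)&(abs(p[:,1]+.16)<.11)]
if len(q)>5: print(len(q),cv2.minAreaRect((q[:,:2]*1000).astype(np.float32)))
E
```

```text
{'clock': np.float64(1.4), 'tcp_pos': array([ 0.1823, -0.5189,  0.2483]), 'yaw': np.float64(-1.233), 'wrist_force': array([-0.4674, -0.2315, -0.6701]), 'wrist_torque': array([ 0.0057, -0.0304,  0.0275]), 'grip_width': np.float64(0.0856)}invalid input at $[0]: expected keys claw, dx, dy, dz, twist
invalid input at $[0]: expected keys claw, dx, dy, dz, twist
```

View pics/w1.png

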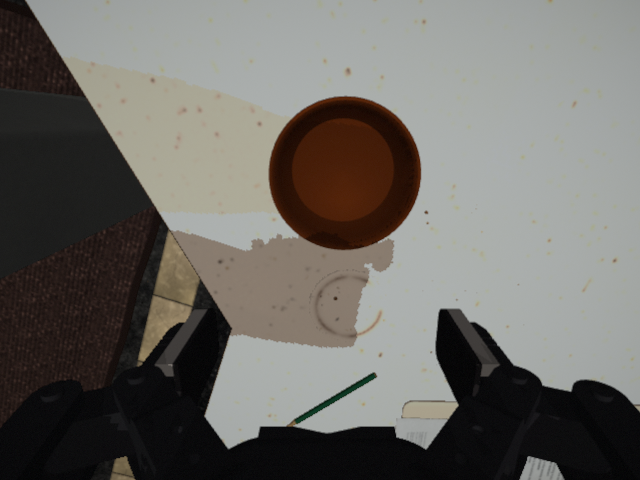

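The moves were refused because every row needs all five keys. The wrist view shows only the bowl at (345,170), so the arm is still at its start.

```bash
python3 -m pendant '[{"claw":-1,"dx":3.4,"dy":4.2,"dz":0,"twist":0.116},{"claw":-1,"dx":3.4,"dy":4.2,"dz":0,"twist":0.116},{"claw":-1,"dx":3.4,"dy":4.2,"dz":0,"twist":0.116},{"claw":-1,"dx":3.4,"dy":4.2,"dz":0,"twist":0.116},{"claw":-1,"dx":3.4,"dy":4.2,"dz":0,"twist":0.116},{"claw":-1,"dx":3.4,"dy":4.2,"dz":0,"twist":0.116},{"claw":-1,"dx":3.4,"dy":4.2,"dz":0,"twist":0.116},{"claw":-1,"dx":3.4,"dy":4.2,"dz":0,"twist":0.116}]' 60
python3 -m pendant '[{"claw":-1,"dx":2.4,"dy":1.6,"dz":0,"twist":0},{"claw":-1,"dx":0,"dy":0,"dz":0,"twist":0}]'
python3 - <<'E'
from h import *
state(); f=cam('wrist'); save(f,'w2.png'); p=pts(f); q=p[(p[:,2]>.118)&(p[:,2]<.132)&(abs(p[:,0]-.479)<.04)&(abs(p[:,1]+.166)<.04)]
if len(q)>5: print(len(q),cv2.minAreaRect((q[:,:2]*1000).astype(np.float32)))
q=p[(p[:,2]>.074)&(p[:,2]<.086)&(abs(p[:,0]-.46)<.11)&(abs(p[:,1]+.16)<.11)]
if len(q)>5: print(len(q),cv2.minAreaRect((q[:,:2]*1000).astype(np.float32)))
E
```

```text
clock: 2.45
tcp_pos: [0.4552, -0.1814, 0.2485]
orientation: [1.252, 1.57, -0.62]
wrist_force: [-0.0, -0.1, -0.4]
grip_width: 0.0855
clock: 2.7
tcp_pos: [0.4794, -0.1657, 0.248]
orientation: [-2.356, 1.571, 2.054]
wrist_force: [0.2, 0.9, -0.9]
grip_width: 0.0854
{'clock': np.float64(2.7), 'tcp_pos': array([ 0.4794, -0.1657,  0.248 ]), 'yaw': np.float64(-0.3021), 'wrist_force': array([ 0.1777,  0.8966, -0.88  ]), 'wrist_torque': array([-0.0329, -0.0429, -0.0035]), 'grip_width': np.float64(0.0854)}
858 ((478.908447265625, -164.4432373046875), (35.53667068481445, 12.035971641540527), 72.94015502929688)
7661 ((449.3883056640625, -155.3531036376953), (111.53506469726562, 98.62511444091797), 72.28888702392578)
```

View pics/w2.png

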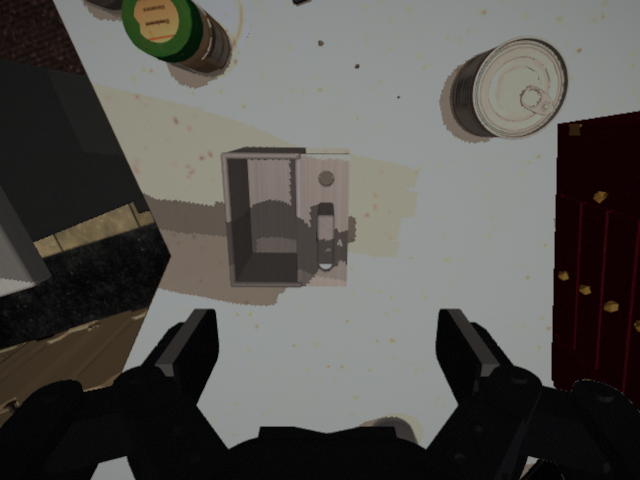

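The wrist view shows the tab at (325,235), square to the jaws, so I'll go down and grip it.

```bash
python3 -m pendant '[{"claw":-1,"dx":0,"dy":0.05,"dz":-4,"twist":0},{"claw":-1,"dx":0,"dy":0,"dz":-4,"twist":0},{"claw":-1,"dx":0,"dy":0,"dz":-3,"twist":0},{"claw":-1,"dx":0,"dy":0,"dz":-2,"twist":-0.004},{"claw":-1,"dx":0,"dy":0,"dz":-1.1,"twist":0},{"claw":1,"dx":0,"dy":0,"dz":0,"twist":0},{"claw":1,"dx":0,"dy":0,"dz":0,"twist":0},{"claw":1,"dx":0,"dy":0,"dz":0,"twist":0}]' 70
python3 -m pendant '[{"claw":1,"dx":0,"dy":0,"dz":0,"twist":0},{"claw":1,"dx":0,"dy":0,"dz":0,"twist":0},{"claw":1,"dx":0,"dy":0,"dz":0,"twist":0}]' 70
```

```text
clock: 3.75
tcp_pos: [0.4786, -0.1667, 0.108]
orientation: [1.354, 1.57, -0.526]
wrist_force: [-0.1, -0.1, 0.4]
grip_width: 0.0321
clock: 4.12
tcp_pos: [0.4785, -0.1665, 0.1079]
orientation: [1.287, 1.57, -0.592]
wrist_force: [-1.2, 0.4, 5.9]
grip_width: 0.0112
```

```bash
python3 -m pendant '[{"claw":1,"dx":0,"dy":0,"dz":1,"twist":0},{"claw":1,"dx":0,"dy":0,"dz":2,"twist":0},{"claw":1,"dx":0,"dy":0,"dz":3,"twist":0},{"claw":1,"dx":0,"dy":0,"dz":4,"twist":0},{"claw":1,"dx":0,"dy":0,"dz":3,"twist":0},{"claw":1,"dx":0,"dy":0,"dz":1,"twist":0},{"claw":1,"dx":0,"dy":0,"dz":0,"twist":0}]' 
python3 - <<'E'
from h import *
state()
for n in ['top','side']:
    f=cam(n); p=pts(f); z=.22; q=p[(p[:,2]>.16)&(p[:,2]<.23)&(abs(p[:,0]-.44)<.1)&(abs(p[:,1]+.16)<.09)]
    hi=np.histogram(q[:,2],bins=14,range=(.16,.23)); print(hi[0])
save(cam('wrist'),'w3.png')
E
```

```text
clock: 5.0
tcp_pos: [0.4783, -0.1664, 0.2471]
orientation: [1.609, 1.571, -0.271]
wrist_force: [-0.5, -0.4, -3.5]
grip_width: 0.0115
{'clock': np.float64(5.0), 'tcp_pos': array([ 0.4783, -0.1664,  0.2471]), 'yaw': np.float64(-0.3089), 'wrist_force': array([-0.5308, -0.4161, -3.4547]), 'wrist_torque': array([-0.0478, -0.0705,  0.0259]), 'grip_width': np.float64(0.0115)}
[ 29  27  32  28  34  35  28  38  29  33  23 479 280   6]
[ 78  83  93 103 106 118 112 132 131 138 140 237 399  21]
```

View pics/w3.png

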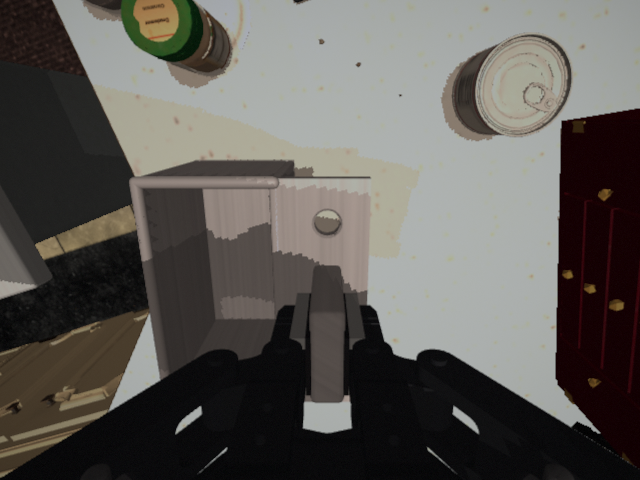

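The holder is held, with its right flange hole visible at (327,222) and its rim at the expected height of 0.218. I'll carry it over the pins at this height.

```bash
python3 -m pendant '[{"claw":1,"dx":1,"dy":2.5,"dz":0,"twist":0.045},{"claw":1,"dx":1.6,"dy":4,"dz":0,"twist":0.05},{"claw":1,"dx":1.8,"dy":4.4,"dz":0,"twist":0.05},{"claw":1,"dx":1.8,"dy":4.4,"dz":0,"twist":0.05},{"claw":1,"dx":1.8,"dy":4.4,"dz":0,"twist":0.05},{"claw":1,"dx":1.6,"dy":4,"dz":0,"twist":0.05},{"claw":1,"dx":1.1,"dy":2.7,"dz":0,"twist":0.05},{"claw":1,"dx":0.5,"dy":1.25,"dz":0,"twist":0}]' 
python3 -m pendant '[{"claw":1,"dx":0,"dy":0,"dz":-2,"twist":0},{"claw":1,"dx":0,"dy":0,"dz":-1.5,"twist":0},{"claw":1,"dx":0,"dy":0,"dz":0,"twist":0}]'
python3 - <<'E'
from h import *
o=state(); x,y,z=o['tcp_pos']
f=cam('top'); p=pts(f); d=p-o['tcp_pos']
q=p[(abs(p[:,2]-(z-.028))<.006)&(d[:,0]>-.1)&(d[:,0]<.035)&(abs(d[:,1])<.07)]
print(len(q),cv2.minAreaRect((q[:,:2]*1000).astype(np.float32)))
A=np.c_[q[:,:2]-[x,y],np.ones(len(q))]; print('plane',np.linalg.lstsq(A,q[:,2],rcond=None)[0],z)
save(f,'t2.png')
f=cam('side'); im=f['frame'][150:330,200:440]; cv2.imwrite('pics/s2.png',cv2.resize(im,(800,600),interpolation=cv2.INTER_CUBIC)[:,:,::-1])
E
```

```text
clock: 6.15
tcp_pos: [0.5903, 0.1115, 0.2458]
orientation: [-1.574, 1.569, -3.108]
wrist_force: [0.5, -1.2, -2.9]
grip_width: 0.0111
clock: 6.52
tcp_pos: [0.5895, 0.1095, 0.2108]
orientation: [-1.531, 1.568, -3.067]
wrist_force: [-0.2, -0.4, -2.4]
grip_width: 0.0113
{'clock': np.float64(6.525), 'tcp_pos': array([0.5895, 0.1095, 0.2108]), 'yaw': np.float64(0.0347), 'wrist_force': array([-0.2275, -0.4058, -2.4268]), 'wrist_torque': array([ 0.011 , -0.0828, -0.0019]), 'grip_width': np.float64(0.0113)}
168 ((562.2691650390625, 58.90005874633789), (94.6580810546875, 15.904468536376953), 5.230485439300537)
plane [-0.03482686 -0.03600525  0.18109887] 0.21081853098361084
```

View pics/s2.png

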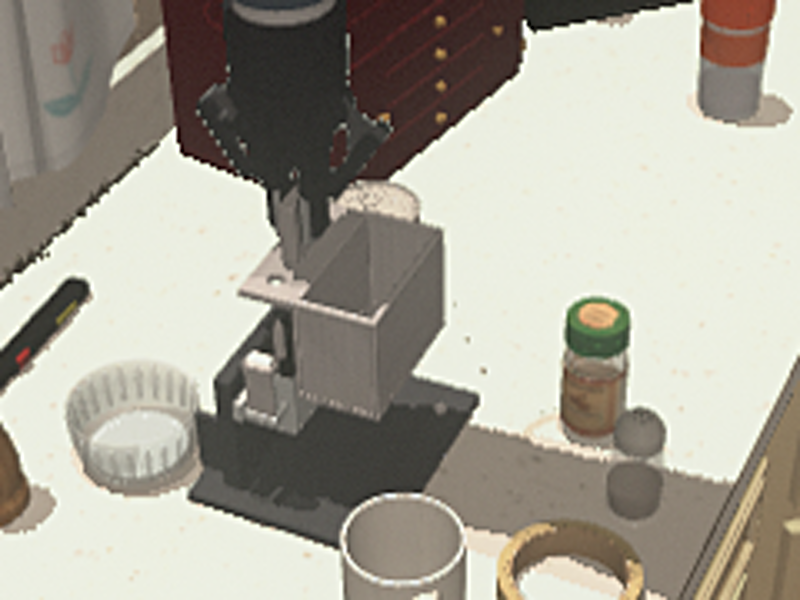

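The side view shows the left flange hole at about (277,280), right above the left pin at (278,335). I'll lower it gently and watch the force.

```bash
python3 -m pendant '[{"claw":1,"dx":0.05,"dy":0.05,"dz":-1,"twist":0},{"claw":1,"dx":0,"dy":0,"dz":-1,"twist":0},{"claw":1,"dx":0,"dy":0,"dz":-0.5,"twist":0},{"claw":1,"dx":0,"dy":0,"dz":0,"twist":0}]' 
python3 -m pendant '[{"claw":1,"dx":0,"dy":0,"dz":-0.15,"twist":0},{"claw":1,"dx":0,"dy":0,"dz":-0.15,"twist":0},{"claw":1,"dx":0,"dy":0,"dz":0,"twist":0}]'
```

```text
clock: 7.12
tcp_pos: [0.5905, 0.1106, 0.1867]
orientation: [-1.555, 1.57, -3.089]
wrist_force: [-0.3, 0.7, -3.4]
grip_width: 0.0109
clock: 7.5
tcp_pos: [0.5907, 0.1106, 0.1843]
orientation: [-1.39, 1.571, -2.925]
wrist_force: [-0.6, -0.2, -2.7]
grip_width: 0.0111
```

```bash
python3 - <<'E'
from h import *
state(); f=cam('wrist'); save(f,'w4.png')
E
```

```text
{'clock': np.float64(7.5), 'tcp_pos': array([0.5907, 0.1106, 0.1843]), 'yaw': np.float64(0.036), 'wrist_force': array([-0.6211, -0.2308, -2.7248]), 'wrist_torque': array([-0.0141, -0.1156, -0.0353]), 'grip_width': np.float64(0.0111)}
```

View pics/w4.png

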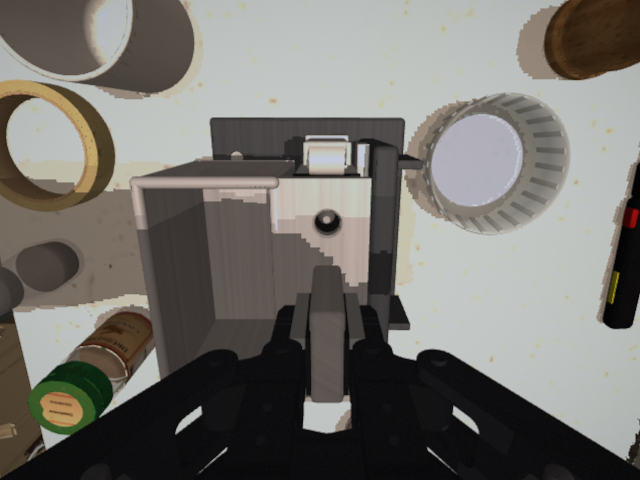

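The pin tip at (327,219) is centred in the hole at (327,221). I'll continue down.

```bash
python3 -m pendant '[{"claw":1,"dx":0,"dy":0,"dz":-0.15,"twist":0},{"claw":1,"dx":0,"dy":0,"dz":-0.15,"twist":0},{"claw":1,"dx":0,"dy":0,"dz":0,"twist":0}]' 
python3 -m pendant '[{"claw":1,"dx":0,"dy":0,"dz":-0.15,"twist":0},{"claw":1,"dx":0,"dy":0,"dz":-0.15,"twist":0},{"claw":1,"dx":0,"dy":0,"dz":0,"twist":0}]'
```

```text
clock: 7.92
tcp_pos: [0.5907, 0.1106, 0.1811]
orientation: [-1.575, 1.571, -3.11]
wrist_force: [0.9, -0.7, -2.7]
grip_width: 0.011
clock: 8.3
tcp_pos: [0.5907, 0.1106, 0.1781]
orientation: [-1.437, 1.571, -2.972]
wrist_force: [1.0, 0.1, -2.9]
grip_width: 0.0112
```

No contact force and the pins are in. Next are the rollers.

```bash
python3 -m pendant '[{"claw":1,"dx":0,"dy":0,"dz":-0.2,"twist":0},{"claw":1,"dx":0,"dy":0,"dz":-0.2,"twist":0},{"claw":1,"dx":0,"dy":0,"dz":0,"twist":0}]' 
python3 -m pendant '[{"claw":1,"dx":0,"dy":0,"dz":-0.15,"twist":0},{"claw":1,"dx":0,"dy":0,"dz":-0.15,"twist":0},{"claw":1,"dx":0,"dy":0,"dz":0,"twist":0}]'
python3 -m pendant '[{"claw":1,"dx":0,"dy":0,"dz":-0.15,"twist":0},{"claw":1,"dx":0,"dy":0,"dz":-0.15,"twist":0},{"claw":1,"dx":0,"dy":0,"dz":0,"twist":0}]'
```

```text
clock: 8.68
tcp_pos: [0.5907, 0.1106, 0.174]
orientation: [-1.577, 1.57, -3.112]
wrist_force: [-0.0, -0.8, -2.0]
grip_width: 0.0109
clock: 9.05
tcp_pos: [0.5907, 0.1106, 0.1712]
orientation: [-1.655, 1.571, 3.093]
wrist_force: [0.6, -0.0, -2.7]
grip_width: 0.0111
clock: 9.43
tcp_pos: [0.591, 0.1107, 0.1686]
orientation: [1.784, 1.57, 0.25]
wrist_force: [-0.3, -0.0, 0.6]
grip_width: 0.0114
```

```bash
python3 -m pendant '[{"claw":1,"dx":0,"dy":0,"dz":-0.2,"twist":0},{"claw":1,"dx":0,"dy":0,"dz":0,"twist":0}]' 90
python3 -m pendant '[{"claw":1,"dx":0,"dy":0,"dz":-0.2,"twist":0},{"claw":1,"dx":0,"dy":0,"dz":0,"twist":0}]'
python3 -m pendant '[{"claw":1,"dx":0,"dy":0,"dz":-0.2,"twist":0},{"claw":1,"dx":0,"dy":0,"dz":0,"twist":0}]'
```

```text
clock: 9.68
tcp_pos: [0.5914, 0.1106, 0.167]
orientation: [1.559, 1.569, 0.024]
wrist_force: [2.2, -0.1, 4.7]
grip_width: 0.0108
clock: 9.93
tcp_pos: [0.5907, 0.1106, 0.164]
orientation: [-1.497, 1.57, -3.032]
wrist_force: [1.0, 0.2, -0.1]
grip_width: 0.0109
clock: 10.18
tcp_pos: [0.5905, 0.1106, 0.1617]
orientation: [-1.549, 1.57, -3.084]
wrist_force: [2.8, -0.2, -3.2]
grip_width: 0.0104
```

```bash
python3 -m pendant '[{"claw":1,"dx":0,"dy":0,"dz":-0.2,"twist":0},{"claw":1,"dx":0,"dy":0,"dz":0,"twist":0}]'
python3 -m pendant '[{"claw":1,"dx":0,"dy":0,"dz":-0.2,"twist":0},{"claw":1,"dx":0,"dy":0,"dz":0,"twist":0}]'
python3 -m pendant '[{"claw":1,"dx":0,"dy":0,"dz":-0.2,"twist":0},{"claw":1,"dx":0,"dy":0,"dz":0,"twist":0}]'
```

```text
clock: 10.42
tcp_pos: [0.5906, 0.1106, 0.1599]
orientation: [-1.538, 1.57, -3.073]
wrist_force: [0.5, 0.0, -4.8]
grip_width: 0.0108
clock: 10.68
tcp_pos: [0.5907, 0.1106, 0.1579]
orientation: [-1.551, 1.57, -3.086]
wrist_force: [0.8, 0.5, -4.7]
grip_width: 0.0113
clock: 10.92
tcp_pos: [0.5905, 0.1106, 0.1556]
orientation: [-1.579, 1.57, -3.114]
wrist_force: [1.3, 0.2, -8.5]
grip_width: 0.0113
```

```bash
python3 -m pendant '[{"claw":1,"dx":0,"dy":0,"dz":-0.1,"twist":0},{"claw":1,"dx":0,"dy":0,"dz":0,"twist":0}]'
python3 -m pendant '[{"claw":1,"dx":0,"dy":0,"dz":-0.1,"twist":0},{"claw":1,"dx":0,"dy":0,"dz":0,"twist":0}]'
python3 -m pendant '[{"claw":1,"dx":0,"dy":0,"dz":-0.1,"twist":0},{"claw":1,"dx":0,"dy":0,"dz":0,"twist":0}]'
```

```text
clock: 11.18
tcp_pos: [0.5904, 0.1106, 0.1547]
orientation: [-1.636, 1.57, 3.112]
wrist_force: [0.7, -0.4, -10.0]
grip_width: 0.0108
clock: 11.42
tcp_pos: [0.5907, 0.1106, 0.1544]
orientation: [2.237, 1.571, 0.702]
wrist_force: [0.4, 0.0, -6.9]
grip_width: 0.0108
clock: 11.68
tcp_pos: [0.5909, 0.1106, 0.1541]
orientation: [1.582, 1.57, 0.048]
wrist_force: [-2.2, 0.1, 1.6]
grip_width: 0.0106
```

```bash
python3 -m pendant '[{"claw":1,"dx":0,"dy":0,"dz":-0.1,"twist":0},{"claw":1,"dx":0,"dy":0,"dz":0,"twist":0}]'
python3 -m pendant '[{"claw":1,"dx":0,"dy":0,"dz":-0.05,"twist":0},{"claw":1,"dx":0,"dy":0,"dz":0,"twist":0}]'
python3 - <<'E'
from h import *
state(); f=cam('side'); p=pts(f); im=f['frame'][170:290,220:380]; cv2.imwrite('pics/s3.png',cv2.resize(im,(800,600),interpolation=cv2.INTER_CUBIC)[:,:,::-1])
q=p[(abs(p[:,2]-.127)<.012)&(p[:,0]>.505)&(p[:,0]<.57)&(abs(p[:,1]-.11)<.055)]
print(np.histogram(q[:,2],bins=12,range=(.115,.139)))
q=p[(p[:,2]>.1235)&(p[:,2]<.13)&(p[:,0]>.495)&(p[:,0]<.61)&(p[:,1]>.05)&(p[:,1]<.168)]
print(len(q),np.median(q[:,2]),cv2.minAreaRect((q[:,:2]*1000).astype(np.float32)))
E
```

```text
clock: 11.92
tcp_pos: [0.591, 0.1106, 0.154]
orientation: [1.576, 1.569, 0.041]
wrist_force: [-4.7, -0.5, 11.0]
grip_width: 0.0109
clock: 12.18
tcp_pos: [0.591, 0.1106, 0.154]
orientation: [1.566, 1.568, 0.032]
wrist_force: [-6.1, 0.1, 14.8]
grip_width: 0.0111
{'clock': np.float64(12.175), 'tcp_pos': array([0.591 , 0.1106, 0.154 ]), 'yaw': np.float64(0.0361), 'wrist_force': array([-6.1097,  0.129 , 14.8026]), 'wrist_torque': array([-0.0022,  1.343 , -0.0282]), 'grip_width': np.float64(0.0111)}
(array([54, 48, 53, 54, 53, 62, 86, 94, 38,  4,  0,  0]), array([0.115, 0.117, 0.119, 0.121, 0.123, 0.125, 0.127, 0.129, 0.131,
       0.133, 0.135, 0.137, 0.139]))
473 0.12785075974660115 ((556.9546508789062, 109.10269927978516), (113.48957061767578, 102.57882690429688), 89.85663604736328)
```

View pics/s3.png

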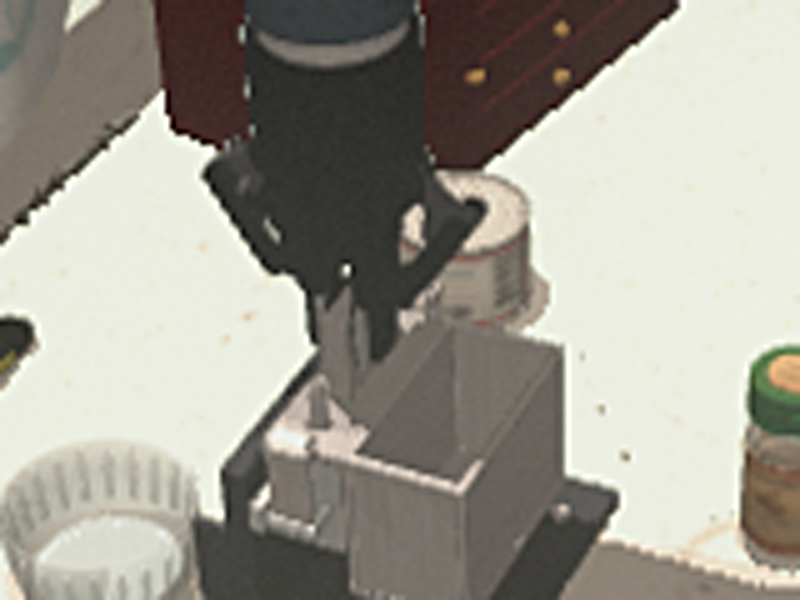

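The left pin stands through the flange at (320,405) and the contact stopped firmly at the home height. I'll ease off, release and retreat straight up.

```bash
python3 -m pendant '[{"claw":1,"dx":0,"dy":0,"dz":0.15,"twist":0},{"claw":-1,"dx":0,"dy":0,"dz":0,"twist":0},{"claw":-1,"dx":0,"dy":0,"dz":0,"twist":0},{"claw":-1,"dx":0,"dy":0,"dz":0,"twist":0},{"claw":-1,"dx":0,"dy":0,"dz":0,"twist":0},{"claw":-1,"dx":0,"dy":0,"dz":0,"twist":0}]'
python3 -m pendant '[{"claw":-1,"dx":0,"dy":0,"dz":1,"twist":0},{"claw":-1,"dx":0,"dy":0,"dz":3,"twist":0},{"claw":-1,"dx":0,"dy":0,"dz":5,"twist":0},{"claw":-1,"dx":0,"dy":0,"dz":5,"twist":0},{"claw":-1,"dx":-2,"dy":-5,"dz":2,"twist":0},{"claw":-1,"dx":-2,"dy":-5,"dz":0,"twist":0},{"claw":-1,"dx":0,"dy":0,"dz":0,"twist":0}]'
python3 - <<'E'
from h import *
np.set_printoptions(precision=4,suppress=True)
state()
for n in ['top','side']:
    f=cam(n); p=pts(f)
    q=p[(p[:,2]>.121)&(p[:,2]<.131)&(p[:,0]>.495)&(p[:,0]<.63)&(p[:,1]>.05)&(p[:,1]<.17)]
    A=np.c_[q[:,:2]-[.56,.11],np.ones(len(q))]; print(n,len(q),'z',np.median(q[:,2]),'plane',np.linalg.lstsq(A,q[:,2],rcond=None)[0],cv2.minAreaRect((q[:,:2]*1000).astype(np.float32)))
    t=p[(p[:,2]>.163)&(p[:,2]<.178)&(abs(p[:,0]-.59)<.03)&(abs(p[:,1]-.11)<.03)]
    if len(t)>4: print('tab',len(t),np.percentile(t[:,2],[50,90]),cv2.minAreaRect((t[:,:2]*1000).astype(np.float32)))
    if n=='top': a=f['frame'][180:270,250:350]
    else: b=f['frame'][200:290,240:340]
cv2.imwrite('pics/end.png',cv2.resize(np.hstack([a,b]),(800,360),interpolation=cv2.INTER_CUBIC)[:,:,::-1])
E
```

```text
clock: 12.98
tcp_pos: [0.5908, 0.1106, 0.1532]
orientation: [-2.939, 1.571, 1.809]
wrist_force: [-0.6, -0.6, -1.0]
grip_width: 0.0855
clock: 13.85
tcp_pos: [0.5498, 0.008, 0.3148]
orientation: [1.126, 1.569, -0.413]
wrist_force: [0.5, 0.3, 0.0]
grip_width: 0.0854
{'clock': np.float64(13.85), 'tcp_pos': array([0.5498, 0.008 , 0.3148]), 'yaw': np.float64(0.0324), 'wrist_force': array([0.4507, 0.2613, 0.0178]), 'wrist_torque': array([-0.0097,  0.0146,  0.0593]), 'grip_width': np.float64(0.0854)}
top 365 z 0.12603616108168492 plane [0.0006 0.016  0.1253] ((566.0204467773438, 158.96722412109375), (40.6373176574707, 106.16668701171875), 69.058349609375)
tab 26 [0.1718 0.1737] ((590.262451171875, 121.25764465332031), (10.521364212036133, 10.13022232055664), 6.40730619430542)
side 674 z 0.12805293099212867 plane [ 0.0239 -0.002   0.1275] ((558.0142822265625, 108.73396301269531), (101.03749084472656, 116.348876953125), 0.6854678392410278)
tab 92 [0.1723 0.1748] ((587.2620849609375, 110.42122650146484), (11.755186080932617, 37.560611724853516), 0.8410354852676392)
```

View pics/end.png

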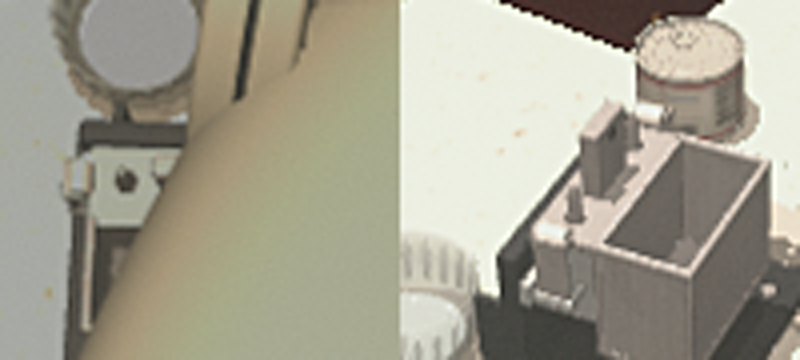

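Both pins stand through the flange, at (575,205) and (632,130) in the right half, with both rollers over its ends. The rim measures 0.126 m, against 0.126 m expected at home.

```bash
python3 -c "
from plant import job_done; print(job_done())"
```

```text
the job is handed in; nothing more can be done
None
```

The holder is hanging on the stand with both pins through its flange, and I handed the job in; the last clock reading before that was about 13.9 s of the 58 s allowed. I gripped it by the tab, carried it over the pins, lowered it in small steps and pressed it past the rollers. I then let go and moved the arm clear.

- **Pins:** going onto the pins met almost no force. A wrist picture just before entry showed the pin tip centred in the one hole in view.
- **Force:** the wrist force stayed below about 15 N in every reading, and that peak was the final press against the block.
- **Seating:** the flange top measured 126 mm with the top camera, exactly where it should be at home. The side camera gave 128 mm, within its calibration of about 2 mm.
- **Final view:** both pins stand through the flange, and both rollers are visible at its ends. The gripper is open and clear.
- **Level:** plane fits from the two cameras gave tilts of up to about 0.02 rad, within the 0.08 rad allowed. The arm partly blocked the top camera, so its outline fit (position and angle) is unusable, and the side camera supports squareness instead.
- **Other objects:** I didn't re-measure the rest of the worktop at the end. The carried path cleared everything, and no unexpected force showed up.
- **Refused move:** my first two move commands were rejected for missing keys, which cost no motion.

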